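Clip the open spoon rest onto its clamp stand

TASK

Fit the wooden spoon rest to its stand: pull the brass head up, slide the rest's open C-shaped end sideways onto the bare rod beneath the head and set it flat on the stand, then push the head down so that it sinks into the recess of the C and locks it. Let go, and leave the bowl, jar, cork block and stopwatch where they are.

Things in the scene. Friction and masses are not known exactly. Their poses are not given: they have to be found in the camera images.
- seat (a point): Centre of the flat top of the stand, 60 mm above the work surface, on the rod's axis; z up. The stand is a fixed dark-wood round pedestal: top disc and foot 124 mm across, waist 80 mm. An upright 12 mm brass rod with a thick brass head slides up and down in its centre.
- clamp (a joint): Lift of brass head and rod, m: 0 lowest, 0.055 top stop; starts at 0 to 0.010. Stays where left (5 N friction, 1 N weight). Underside of the head's boss is 10 mm + value above the stand's top; below it is bare rod. The 22 mm thick rest passes beneath only well above 0.012. Locked into the seated rest it reads about 0.004; caught on the rest's rim, 0.012 or more.
- clamp_top (a point): Centre of the flat top face of the brass head; moves with it (104 mm + joint value above the work surface). The head is a cylinder 44 mm across, 25 mm high, below this point; under it a boss 32 mm across, 9 mm high, then the rod.
- rest_grip (a point): Grip point of the loose coconut-wood spoon rest (161 mm long, 22 mm thick, 0.11 kg): middle of its straight arm, 11 mm above its underside. It lies flat on the work surface at the start, recess up. x runs along the arm to the C end, z up. The arm is 30 mm wide (y) and reaches 36 mm behind this point; two 11 mm high bumps stand on it 23 to 35 mm behind this point.
- rest_eye (a point): Centre of the C's hole, 11 mm above the underside, 95 mm from rest_grip along +x; same axes. The C is 60 mm wide and reaches 30 mm both ways in x; hole 19 mm across, gap towards +x 15.5 mm wide, mouth flared. Recess in its top: 40 mm across, 8 mm deep. The centre of mass is under 45 mm from here towards the arm, so it rests by itself on the stand.
- bowl: Bystander: brass bowl 112 mm across, on a wooden foot, 77 mm high in all; origin at the centre of its underside.
- jar: Bystander: green glass jar, 72 mm across, 100 mm high; origin at the centre of its underside.
- cork: Bystander: cork block 75 x 110 x 55 mm; origin at the centre of its underside.
- stopwatch: Bystander: flat black stopwatch, 60 mm across, 14 mm high, lying face up; origin at the centre of its underside.
There are look-alikes about, which are no part of the job. Leave any purple look-alike of the part that bears seat alone. There is more than one size of the part that bears rest_grip; the job needs the smaller.

How it is judged (in metres and radians):
On the way, in this order (a step that is already met when the one before it is completed fails the run):
1. the brass head is pulled up clear of the rest's thickness (value of joint clamp above 0.015 m), for 0.2 s.
2. the C sits round the rod beneath the raised head (horizontal distance between rest_eye and seat below 0.008 m and value of joint clamp above 0.011 m and z of rest_eye in the frame of seat between 0.005 and 0.055 m), for 0.2 s.
3. the head is pushed down into the recess of the C (value of joint clamp below 0.008 m and horizontal distance between rest_eye and seat below 0.008 m), for 0.2 s.
At the end, for the whole second after the job is handed in: The rest lies flat (within 4 degrees) and still on the stand's top with the hole of its C round the rod (centres within 8 mm), and the brass head is sunk into the recess (joint value below 0.008, about 0.004); everything let go (all of step 3 and z of rest_eye in the frame of seat between 0.007 and 0.015 m and angle between rest_eye's own z axis and vertical below 0.07 rad and value of joint clamp above 0.001 m and linear speed of rest below 0.02 m/s); the robot touches nothing.
It fails at once if the bowl, jar, cork block or stopwatch is moved more than 20 mm (distance of any of bowl, jar, cork, stopwatch from where it was at the start of the episode above 0.02 m).
It also fails if it takes over 69 s, if anything falls off the work surface, if the arm or the gripper's body presses on something with over 40 N, if the wrist force passes 120 N, or if a joint passes its speed limit or range.

ROBOT

A 6-joint arm with a two-finger parallel gripper is mounted at the origin on the work surface. World frame = base frame: x ahead of the robot, y to its left, z up, the work surface at z = 0. Lengths are in m, angles in degrees, forces in N, time in s.
With the tool pointing down it reaches from about 0.375 to 0.9 m from the base axis. Payload 3.1 kg.
Tool frame: the origin (TCP) lies at the very end of the fingers, on their centre line; the grasp point (between the pads) lies 19 mm behind it; z points along the fingers, y is the direction in which the jaws open and shut (so a half turn about z gives the same grasp; the last joint's range is limited). The gripper opens to 87 mm and grips with 3 to 60 N. Pads are 19 mm wide; open, the fingers measure 117 mm over their backs; the gripper's body (75 mm by 190 mm) begins 51 mm behind the grasp point.
Start: joints at [60.533, 30.224, 82.088, -0, 67.689, -10.227], TCP at [0.206, 0.59, 0.223] pointing down, gripper open.
Joint ranges: [-176.69, 176.69], [-43.24, 126.21], [12.49, 139.97], [-82, 262], [0, 151.66], [-163.58, 163.58]. Speed limits (degrees/s): [159.86, 159.86, 180, 180, 180, 180].

INTERFACE

Orientations are given as a 3x3 rotation matrix whose columns are the frame's x, y, z axes.
In Python, from rig import bot gives the robot as it stands. The module is installed in compiled form; this text tells all that it offers.
- The arm moves only by the tool play_rows, never from a script. Its argument "targets" is a list of rows, each a list of 7 numbers: the closure, from 0 (fully open) to 1 (shut), then the shift along the world's x, y, z in m, then the turn, a rotation vector about the world's x, y, z in rad. A call has 1 to 12 rows; each row shifts and turns the commanded pose from where the row before left it; what a row does not reach is not made up. A row lasts 1/8 s, in which the tool goes at most 62.5 mm and 10.7 degrees, less where a joint would pass 70% of its speed; a pose out of reach is approached as far as the arm can. A call with a gripper value outside its range is refused whole. The fingers move at their own pace and stop on an object; the grip force is fixed at half the most. Time passes only in rows, so rows that do not move let the fingers close. It gives the time, the measured TCP pose, the force and the opening at its end, in the units of the state.
- bot.read_state(): the state, without advancing time (a new reading comes with each control period).
- bot.capture(name): name is "scene" or "top" or "wrist"; returns the picture (384x512x3 uint8, blue, green, red); there is no depth.
- bot.get_calibration(name): a dict with "fx", "fy", "cx", "cy" (pixels), "k1" (the pictures are not rectified: a ray, as slopes to the right and down, at radius r is drawn at 1 + k1 r^2 times it, then the intrinsics apply), "R" (3x3) and "t" (3): a world point X has camera coordinates R X + t. Camera axes: x right, y down, z forward; pixel columns grow to the right and rows downward; lengths in m; the calibration is good to about 2 mm. A picture is of the moment at which its call begins: read the wrist's pose just before it. get_calibration takes no time and is no camera call; for the wrist camera it gives the pose at the moment of the call.
- bot.hand_in(): hands the job in, once; it reports no verdict.
The state is a dict: "time_s": time; "joint_positions": joint angles; "qvel": joint speeds; "tau": joint torques, N m; "position": TCP position; "tcp_rot": TCP orientation; "force": force on the tool from outside, world axes, zero at the start; "moment": the same for the moment, N m; "opening": opening from 0.0 (shut) to 1.0 (fully open).
Only numpy, scipy, OpenCV 4.12 (cv2) and the standard library are available. Lean on these libraries where they do the work, as an engineer would, in place of code of your own. Each camera call takes 0.05 s, during which the arm holds its last target. There are 200 camera calls.

## Working session

There is one attempt and no reset: what is moved stays moved. The work goes in short steps, Python scripts to look and compute and a tool call to move; the robot and the scene stay as the last step left them, time stands still between calls to the robot, and variables do not carry over. Pictures are saved under pics/ and viewed, about 8 in all and at most 12, crops included, and the job is handed in when it is done.

Besides the shell and the picture viewer there is one more tool, called in YAML: its name, and indented under it one key for each argument. play_rows: Moves the arm, as the interface text tells. Its arguments: {"type":"object","properties":{"targets":{"type":"array","items":{"type":"array","items":{"type":"number"}}}},"required":["targets"]}

```bash
mkdir -p pics; cat > h.py <<'E'
import numpy as np, cv2
from rig import bot
def ray(c,u,v):
    p=cv2.undistortPoints(np.array([[[u,v]]],float),np.array([[c['fx'],0,c['cx']],[0,c['fy'],c['cy']],[0,0,1]]),np.array([0,0,0,0.]))[0,0] if c['k1']==0 else None
    d=np.array([(u-c['cx'])/c['fx'],(v-c['cy'])/c['fy']]);s=d.copy()
    for _ in range(30): s=d/(1+c['k1']*(s@s))
    R=np.array(c['R']);t=np.array(c['t'])
    return -R.T@t, R.T@np.array([s[0],s[1],1])
def onz(c,u,v,z):
    o,d=ray(c,u,v); return o+d*(z-o[2])/d[2]
def proj(c,X):
    p=np.array(c['R'])@np.array(X)+np.array(c['t']); s=p[:2]/p[2]; s=s*(1+c['k1']*(s@s))
    return s*[c['fx'],c['fy']]+[c['cx'],c['cy']]
E
python3 - <<'E'
from h import *
a=bot.capture("scene");b=bot.capture("top")
cv2.imwrite("pics/scene.png",a);cv2.imwrite("pics/top.png",b)
cv2.imwrite("pics/topb.png",cv2.resize(b,(800,600),interpolation=cv2.INTER_CUBIC))
for n in("scene","top"):
  c=bot.get_calibration(n);print(n,c)
print(bot.read_state())
E
```

```text
scene {'fx': 421.77991950852214, 'fy': 421.77991950852214, 'cx': 258.16769080856227, 'cy': 199.00534074161777, 'k1': -0.004014206841949012, 'R': array([[-0.38325607,  0.92353831,  0.01384837],
       [ 0.78450798,  0.3334007 , -0.52286824],
       [-0.48750591, -0.18952827, -0.85230102]]), 't': array([ 0.21744047, -0.40887963,  1.60980379])}
top {'fx': 422.43479346529523, 'fy': 422.43479346529523, 'cx': 257.61795017651247, 'cy': 195.96494324131345, 'k1': -0.04627798091093607, 'R': array([[-2.84335249e-02, -9.99590031e-01, -3.36212394e-03],
       [-9.91120194e-01,  2.86293509e-02, -1.29850380e-01],
       [ 1.29893401e-01, -3.59835081e-04, -9.91527899e-01]]), 't': array([0.01167469, 0.5999096 , 1.07633778])}
{'time_s': 0.1, 'joint_positions': array([ 6.05336816e+01,  3.02733795e+01,  8.21482296e+01,  4.58300478e-04,
        6.76893394e+01, -1.02279453e+01]), 'qvel': array([ 0.04201645, -0.09256107, -0.08371809,  0.05656137,  0.03058347,
       -0.04521497]), 'tau': array([-3.36757203e-04, -4.40985310e+01, -1.77150983e+01,  6.34569791e-02,
        5.35036891e-02, -5.11703115e-05]), 'position': array([0.20558868, 0.58953048, 0.2216768 ]), 'tcp_rot': array([[-9.44154733e-01,  3.29501018e-01, -9.58987519e-04],
       [ 3.29502226e-01,  9.44153299e-01, -1.68228857e-03],
       [ 3.51115433e-04, -1.90432924e-03, -9.99998125e-01]]), 'force': array([ 0.95138682,  0.17105503, -0.3845449 ]), 'moment': array([-0.07705089,  0.01254118,  0.0488943 ]), 'opening': 1.0039015916533676}
```

View pics/topb.png

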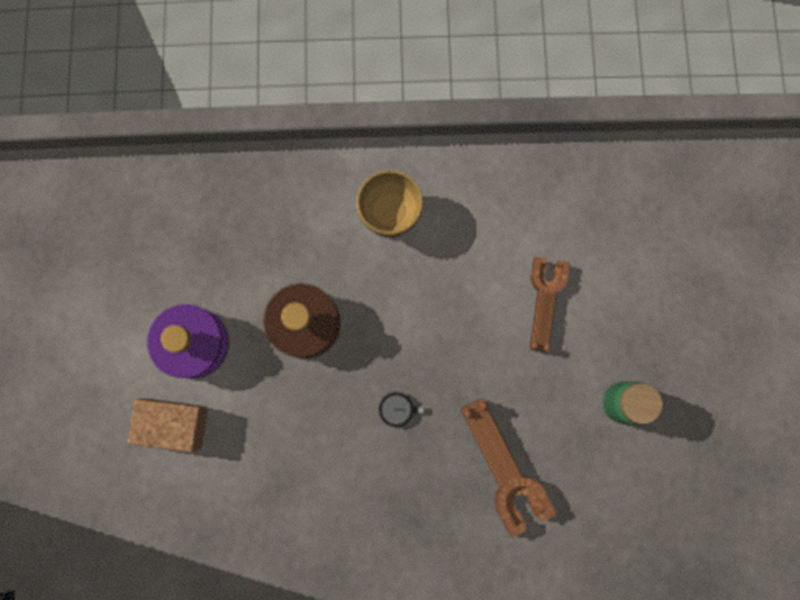

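View pics/scene.png

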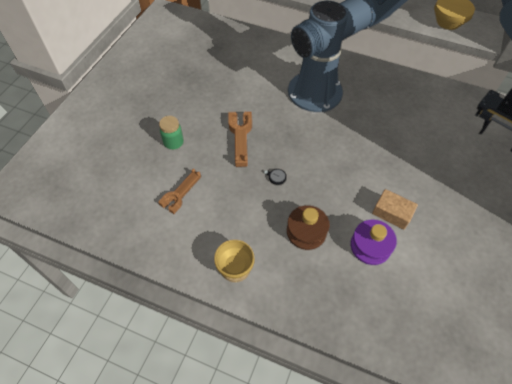

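Top view (800×600 px): the dark-wood stand is at (302,321) and the purple look-alike at (187,341), which I leave alone. There are two rests. One is at (545,305), about 92 px or 160 mm long, and fits the description. The other is at (510,465), about 133 px or 230 mm, and is too big. The bowl is at (390,203), the jar at (635,403), the cork at (167,426) and the stopwatch at (397,410).

```bash
cat > m.py <<'E'
from h import *
def comps(img,lo,hi,amin):
    m=cv2.inRange(cv2.cvtColor(img,cv2.COLOR_BGR2HSV),lo,hi)
    m=cv2.morphologyEx(m,cv2.MORPH_OPEN,np.ones((2,2)))
    n,l,s,c=cv2.connectedComponentsWithStats(m)
    return [(l==i,s[i],c[i]) for i in range(1,n) if s[i][4]>amin]
E
python3 - <<'E'
from m import *
b=cv2.imread("pics/top.png");a=cv2.imread("pics/scene.png")
ct,cs=bot.get_calibration("top"),bot.get_calibration("scene")
hsv=cv2.cvtColor(b,cv2.COLOR_BGR2HSV)
for n,(u,v) in dict(rest=(347,205),big=(320,295),stand=(180,220),head=(188,203),jarlid=(410,258)).items(): print(n,hsv[v,u])
for name,im,c in(("top",b,ct),("scene",a,cs)):
  for k,lo,hi in(("rest",(3,110,90),(13,255,255)),("head",(14,120,90),(28,255,255)),("stand",(0,60,20),(13,255,89))):
    for m,s,cc in comps(im,lo,hi,60): print(name,k,s,cc.round(1),onz(c,*cc,{"rest":.022,"head":.107,"stand":.06}[k]).round(4))
# rest outline in plane z=.022 from the top view
for m,s,cc in comps(b,(3,110,90),(13,255,255),60):
  v,u=np.nonzero(m); P=np.array([onz(ct,x,y,.02)[:2] for x,y in zip(u,v)])
  print(cc, cv2.minAreaRect(P.astype(np.float32)*1000))
f=lambda im,x,y,w,h,k:cv2.resize(im[y:y+h,x:x+w],None,fx=k,fy=k,interpolation=cv2.INTER_CUBIC)
o=np.hstack([f(b,310,150,80,100,5),f(b,160,170,80,100,5)]);cv2.imwrite("pics/crop1.png",o)
E
```

```text
rest [ 12 141 107]
big [ 12 148 121]
stand [  6 110  79]
head [ 19 137 164]
jarlid [ 16 103 146]
top rest [341 166  24  59 710] [350.2 192.9] [ 0.6034 -0.2544  0.022 ]
top rest [ 297  257   59   87 1436] [324.4 301.3] [ 0.3204 -0.1716  0.022 ]
top head [230 112  41  39 810] [254.4 134.4] [ 0.7483 -0.0018  0.107 ]
top head [180 194  19  19 275] [189.2 202.9] [0.5787 0.1646 0.107 ]
top head [105 210  16  16 212] [112.6 217.5] [0.5478 0.3553 0.107 ]
top stand [ 170  183   48   47 1389] [193.9 206.5] [0.5744 0.1601 0.06  ]
scene rest [290 211  40  39 760] [311.4 232. ] [0.5858 0.181  0.022 ]
scene head [437   0  39  30 773] [456.4  11.2] [-0.5528  0.4057  0.107 ]
scene head [230 113  22  42 372] [241. 134.] [ 0.3842 -0.1376  0.107 ]
scene head [160 176  39  32 289] [178.8 192.5] [ 0.6597 -0.2155  0.107 ]
scene head [171 200  11  12  66] [176.5 206.6] [ 0.7049 -0.1989  0.107 ]
scene head [304 208  16  19 246] [311.4 216.5] [0.5841 0.1697 0.107 ]
scene head [372 226  15  15 174] [379.1 233.1] [0.5603 0.3609 0.107 ]
scene head [ 216  242   39   37 1163] [234.7 259.9] [0.7904 0.0229 0.107 ]
scene stand [188   0  13  10  86] [194.9   3.6] [-0.232  -0.6235  0.06  ]
scene stand [290 208  14  16 156] [297.3 215.9] [0.5713 0.127  0.06  ]
scene stand [288 222  28  28 210] [297.5 239. ] [0.6429 0.1533 0.06  ]
[350.15492958 192.89014085] ((597.7769165039062, -253.78665161132812), (61.463050842285156, 156.501953125), 79.50823974609375)
[324.41295265 301.33356546] ((329.3631591796875, -167.28561401367188), (224.5982666015625, 83.94220733642578), 24.52081298828125)
```

View pics/crop1.png

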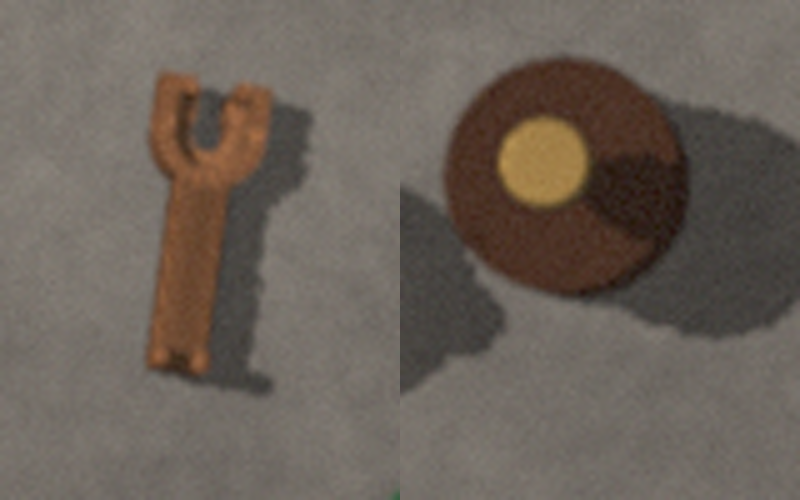

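The crop confirms the smaller rest: 61×157 mm measured against the given 60×161. Its C points up and slightly right in the image. The dark stand with the brass head is the one meant. Next I refine the positions.

```bash
python3 - <<'E'
from m import *
b=cv2.imread("pics/top.png");a=cv2.imread("pics/scene.png")
ct,cs=bot.get_calibration("top"),bot.get_calibration("scene")
print("cams",ray(ct,0,0)[0],ray(cs,0,0)[0])
# stand: disc outline at z=.06, brass+brown union, left/top edge trusted
hsv=cv2.cvtColor(b,cv2.COLOR_BGR2HSV)
m=cv2.inRange(hsv,(0,60,15),(28,255,255));m[:, :150]=0;m[:,240:]=0;m[:170]=0;m[250:]=0
m=cv2.morphologyEx(m,cv2.MORPH_OPEN,np.ones((3,3)))
cn=max(cv2.findContours(m,0,1)[0],key=cv2.contourArea)
P=np.array([onz(ct,*p[0],.06)[:2] for p in cn],np.float32)*1000
print("stand",cv2.minEnclosingCircle(P),cv2.fitEllipse(P))
hm=[x for x in comps(b,(14,110,90),(28,255,255),60) if 170<x[2][0]<200][0]
for z in(.104,.109,.114):print("head",z,onz(ct,*hm[2],z).round(4))
# rest: arm edges
m=cv2.inRange(hsv,(3,90,60),(16,255,255));m[:, :330]=0;m[:,375:]=0;m[:160]=0;m[235:]=0
v,u=np.nonzero(m);P=np.array([onz(ct,x,y,.022)[:2] for x,y in zip(u,v)])
d0=None
for it in range(4):
  if it==0: S=P[(P[:,0]<.60)]
  else:
    s=(P-tail)@d; S=P[(s>.015)&(s<.085)]
  c=S.mean(0);d=np.linalg.svd(S-c)[2][0];d=d*np.sign(d[0])
  s=(P-c)@d;tail=c+d*s.min()
n=np.array([-d[1],d[0]])
s=(P-c)@d;w=(P-c)@n
print("yaw",np.degrees(np.arctan2(d[1],d[0])),"arm centre",c,"s range",s.min(),s.max(),"w",w.min(),w.max(), "width arm",len(S))
print("grip from tail",c+d*(s.min()+.036),"from tip",c+d*(s.max()-.125),"w mid",n*(w.min()+w.max())/2)
E
```

```text
cams [ 0.45510529 -0.00511782  1.14515668] [1.18889357 0.24060948 1.15523603]
stand ((578.4180297851562, 162.9304656982422), 64.58396911621094) ((578.7490844726562, 163.69561767578125), (119.61920928955078, 125.21640014648438), 145.8262939453125)
head 0.104 [0.5791 0.165  0.104 ]
head 0.109 [0.5785 0.1642 0.109 ]
head 0.114 [0.5779 0.1634 0.114 ]
yaw -10.768125653429445 arm centre [ 0.57016098 -0.24401159] s range -0.049974436962931586 0.1095742960299063 w -0.032434604984259444 0.03063460269282804 width arm 309
grip from tail [ 0.55643261 -0.24140068] from tip [ 0.5550069  -0.24112953] w mid [-0.00016815 -0.00088415]
```

play_rows:
  targets:
    - [0,0.025,-0.028,0.02,0,0,0.0124]
    - [0,0.0316,-0.0362,0,0,0,0.0124]
    - [0,0.0316,-0.0362,0,0,0,0.0124]
    - [0,0.0316,-0.0362,0,0,0,0.0124]
    - [0,0.0316,-0.0362,0,0,0,0.0124]
    - [0,0.0316,-0.0362,0,0,0,0.0124]
    - [0,0.0316,-0.0362,0,0,0,0.0124]
    - [0,0.0316,-0.0362,0,0,0,0.0124]
    - [0,0.0316,-0.0362,0,0,0,0.0124]
    - [0,0.0316,-0.0362,0,0,0,0.0124]
    - [0,0.0316,-0.0362,0,0,0,0.0124]
    - [0,0.0316,-0.0362,0,0,0,0.0124]

```text
time_s: 1.6
position: [0.5791, 0.1626, 0.2421]
tcp_rot: [[-0.983, 0.186, -0.001], [0.186, 0.983, 0.0], [0.001, -0.0, -1.0]]
force: [0.8, -0.4, -0.1]
opening: 1.002
```

```bash
python3 - <<'E'
from m import *
c=bot.get_calibration("wrist");a=bot.capture("wrist");cv2.imwrite("pics/w1.png",a)
print(ray(c,256,192))
for X in([.5785,.164,.109],[.5785,.164,.06]):print(proj(c,X))
for m,s,cc in comps(a,(14,100,70),(30,255,255),300):print(s,cc,[onz(c,*cc,z).round(4) for z in(.104,.109,.114)])
E
```

```text
(array([0.50013617, 0.17784433, 0.40443848]), array([ 0.28661714, -0.0484397 , -0.95684262]))
[255.2500429 182.6262119]
[255.1221562  171.97120855]
[ 372    0  114   32 3195] [427.98998435  14.39029734] [array([0.4506, 0.3512, 0.104 ]), array([0.4514, 0.3483, 0.109 ]), array([0.4523, 0.3454, 0.114 ])]
[ 412  102   50   42 1650] [436.4969697  122.04363636] [array([0.5514, 0.3561, 0.104 ]), array([0.5505, 0.3531, 0.109 ]), array([0.5497, 0.3502, 0.114 ])]
[ 237  162   44   46 1599] [258.42026266 184.27579737] [array([0.5822, 0.1667, 0.104 ]), array([0.5809, 0.1669, 0.109 ]), array([0.5795, 0.1671, 0.114 ])]
[ 87 256  26  50 664] [ 97.05873494 280.64759036] [array([ 0.6637, -0.0448,  0.104 ]), array([ 0.661 , -0.0411,  0.109 ]), array([ 0.6583, -0.0374,  0.114 ])]
[398 256  27  50 657] [413.7716895  280.91019787] [array([0.7348, 0.328 , 0.104 ]), array([0.7309, 0.3255, 0.109 ]), array([0.727, 0.323, 0.114])]
[ 140  295   76   43 2634] [181.90318907 317.66856492] [array([0.7333, 0.0421, 0.104 ]), array([0.7294, 0.0444, 0.109 ]), array([0.7256, 0.0466, 0.114 ])]
[ 233  313  279   24 4131] [381.85088356 326.92519971] [array([0.7956, 0.2865, 0.104 ]), array([0.7907, 0.2847, 0.109 ]), array([0.7858, 0.2829, 0.114 ])]
```

View pics/w1.png

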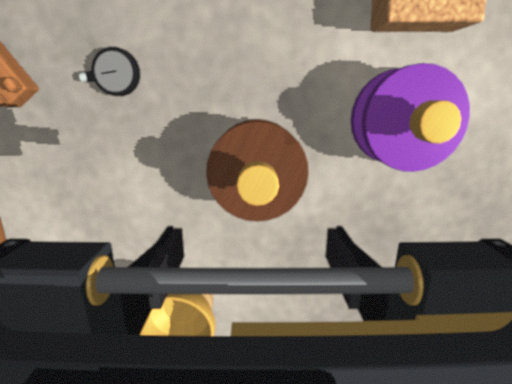

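The wrist view shows the dark stand's head at (258,184), between the open fingers. That puts it at about (0.580, 0.166), within 2 mm of the top view. I go down and grip it.

play_rows:
  targets:
    - [0,0.001,0.003,-0.03,0,0,0]
    - [0,0,0,-0.05,0,0,0]
    - [0,0,0,-0.042,0,0,0]
    - [0,0,0,-0.03,0,0,0]
    - [0,0,0,-0.01,0,0,0]
    - [0,0,0,0,0,0,0]
    - [1,0,0,0,0,0,0]
    - [1,0,0,0,0,0,0]
    - [1,0,0,0,0,0,0]
    - [1,0,0,0,0,0,0]
    - [1,0,0,0,0,0,0]
    - [1,0,0,0,0,0,0]

```text
time_s: 3.15
position: [0.5793, 0.1658, 0.0807]
tcp_rot: [[-0.983, 0.185, -0.001], [0.185, 0.983, -0.002], [0.0, -0.002, -1.0]]
force: [-0.1, -5.1, 2.1]
opening: 0.499
```

play_rows:
  targets:
    - [1,0,-0.001,0,0,0,0]
    - [1,0,0,0,0,0,0]
    - [1,0,0,0.005,0,0,0]
    - [1,0,0,0.008,0,0,0]
    - [1,0,0,0.008,0,0,0]
    - [1,0,0,0.008,0,0,0]
    - [1,0,0,0.008,0,0,0]
    - [1,0,0,0.005,0,0,0]
    - [1,0,0,0,0,0,0]
    - [1,0,0,0,0,0,0]

```text
time_s: 4.4
position: [0.5793, 0.1657, 0.1236]
tcp_rot: [[-0.983, 0.186, 0.0], [0.186, 0.983, -0.0], [-0.0, -0.0, -1.0]]
force: [-4.0, -3.8, 4.2]
opening: 0.492
```

play_rows:
  targets:
    - [0,0,0,0,0,0,0]
    - [0,0,0,0,0,0,0]
    - [0,0,0,0,0,0,0]
    - [0,0,0,0.03,0,0,0]
    - [0,0,0,0.045,0,0,0]
    - [0,0,0,0.05,0,0,0]
    - [0,-0.003,-0.05,0,0,0,0]
    - [0,-0.003,-0.05,0,0,0,0]
    - [0,-0.003,-0.05,0,0,0,0]
    - [0,-0.003,-0.05,0,0,0,0]
    - [0,-0.003,-0.05,0,0,0,0]
    - [0,-0.003,-0.05,0,0,0,0]

```text
time_s: 5.9
position: [0.5616, -0.1355, 0.2475]
tcp_rot: [[-0.983, 0.186, 0.001], [0.186, 0.983, 0.0], [-0.001, 0.001, -1.0]]
force: [0.7, -0.6, -0.4]
opening: 1.002
```

play_rows:
  targets:
    - [0,-0.003,-0.05,0,0,0,0]
    - [0,-0.002,-0.04,0,0,0,0]
    - [0,0,-0.015,0,0,0,0]
    - [0,0,0,0,0,0,0]

```text
time_s: 6.4
position: [0.5566, -0.2392, 0.2473]
tcp_rot: [[-0.982, 0.187, 0.0], [0.187, 0.982, 0.001], [0.0, 0.001, -1.0]]
force: [0.0, -0.1, -0.7]
opening: 0.999
```

```bash
python3 - <<'E'
from m import *
s=bot.read_state();print(s['time_s'],s['position'],s['force'])
c=bot.get_calibration("wrist");a=bot.capture("wrist");b=bot.capture("top");cv2.imwrite("pics/w2.png",a);cv2.imwrite("pics/top2.png",b)
ct=bot.get_calibration("top")
for m,q,cc in comps(b,(14,110,90),(28,255,255),60):print("top",q,cc)
hd=np.array([.5793,.1657])
for z in(.14,.15,.16):print(z,proj(ct,[*hd,z]))
hsv=cv2.cvtColor(a,cv2.COLOR_BGR2HSV)
print("predicted grip/eye px",proj(c,[.5557,-.2413,.011]),proj(c,[.6490,-.2590,.011]))
cv2.imwrite("pics/w2c.png",cv2.resize(a,(800,600)))
E
```

```text
6.4 [ 0.55657655 -0.23920801  0.24725588] [ 0.01578953 -0.12910301 -0.69809004]
top [ 230  110   41   41 1130] [251.32035398 132.47787611]
top [177 191  20  20 306] [186.2254902  200.67320261]
top [105 210  16  16 217] [112.68202765 217.47004608]
top [ 92 266  11  21  79] [ 97.94936709 274.74683544]
0.14 [186.42461726 201.09658074]
0.15 [185.70837281 200.60092328]
0.16 [184.97789038 200.09539053]
predicted grip/eye px [252.25932624 163.20301611] [252.49080514 226.95741695]
```

View pics/w2c.png

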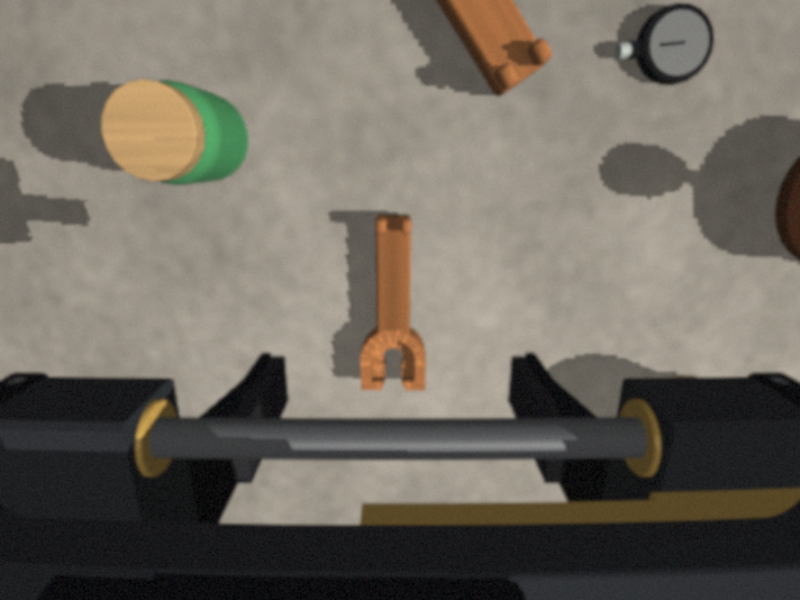

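The wrist view shows the small rest upright between the fingers. Its tail is at (394,218) and its C at (393,360), both in 800×600 px, and the arm is aligned with the tool. The top view puts the raised head at (186,201), which fits a head top at z≈0.147. Numeric check of the rest pose:

```bash
python3 - <<'E'
from m import *
c=bot.get_calibration("wrist");a=cv2.imread("pics/w2.png")
hsv=cv2.cvtColor(a,cv2.COLOR_BGR2HSV)
m=cv2.inRange(hsv,(3,110,60),(17,255,255));m[:,:215]=0;m[:,290:]=0;m[:130]=0;m[252:]=0
m=cv2.morphologyEx(m,cv2.MORPH_OPEN,np.ones((3,3)))
v,u=np.nonzero(m);P=np.array([onz(c,x,y,.022)[:2] for x,y in zip(u,v)])
d=np.array([.982,-.187])
for _ in range(4):
  s=P@d;S=P[(s>s.min()+.02)&(s<s.min()+.085)];q=S.mean(0);d=np.linalg.svd(S-q)[2][0];d*=np.sign(d[0])
n=np.array([-d[1],d[0]]);s=(P-q)@d;w=(P-q)@n
print("yaw",np.degrees(np.arctan2(d[1],d[0])),"len",s.max()-s.min(),"w",w.min(),w.max())
print("grip from tip",q+d*(s.max()-.125),"tail",q+d*(s.min()+.036))
E
```

```text
yaw -11.41803165319916 len 0.1596237961754191 w -0.029514620421165625 0.030074736822693956
grip from tip [ 0.55418514 -0.24060022] tail [ 0.55553411 -0.24087266]
```

play_rows:
  targets:
    - [0,-0.0016,-0.0018,-0.03,0,0,0]
    - [0,0,0,-0.05,0,0,0]
    - [0,0,0,-0.05,0,0,0]
    - [0,0,0,-0.05,0,0,0]
    - [0,0,0,-0.035,0,0,0]
    - [0,0,0,-0.02,0,0,0]
    - [0,0,0,-0.008,0,0,0]
    - [0,0,0,0,0,0,0]
    - [1,0,0,0,0,0,0]
    - [1,0,0,0,0,0,0]
    - [1,0,0,0,0,0,0]
    - [1,0,0,0,0,0,0]

```text
time_s: 8.0
position: [0.555, -0.2411, 0.0049]
tcp_rot: [[-0.983, 0.186, 0.0], [0.186, 0.983, -0.0], [-0.0, -0.0, -1.0]]
force: [-0.4, 0.6, 0.2]
opening: 0.634
```

play_rows:
  targets:
    - [1,0,0,0,0,0,0]
    - [1,0,0,0,0,0,0]
    - [1,0,0,0,0,0,0]

```text
time_s: 8.38
position: [0.5549, -0.241, 0.0045]
tcp_rot: [[-0.983, 0.186, -0.0], [0.186, 0.983, -0.0], [0.0, -0.0, -1.0]]
force: [0.6, -0.3, -0.5]
opening: 0.344
```

play_rows:
  targets:
    - [1,0,0,0.02,0,0,0]
    - [1,0,0,0.04,0,0,0]
    - [1,0,0,0.0355,0,0,0]
    - [1,-0.013,0.03,0,0,0,0]
    - [1,-0.013,0.04,0,0,0,0]
    - [1,-0.013,0.04,0,0,0,0]
    - [1,-0.013,0.04,0,0,0,0]
    - [1,-0.013,0.04,0,0,0,0]
    - [1,-0.013,0.04,0,0,0,0]
    - [1,-0.013,0.04,0,0,0,0]
    - [1,-0.013,0.04,0,0,0,0]
    - [1,-0.013,0.04,0,0,0,0]

```text
time_s: 9.88
position: [0.4377, 0.1103, 0.1011]
tcp_rot: [[-0.983, 0.186, 0.001], [0.186, 0.983, 0.0], [-0.001, 0.0, -1.0]]
force: [0.5, 0.4, -1.3]
opening: 0.345
```

play_rows:
  targets:
    - [1,-0.013,0.04,0,0,0,0]
    - [1,-0.013,0.035,0,0,0,0]
    - [1,0,0.0135,0,0,0,0]
    - [1,0,0,0,0,0,0]

```text
time_s: 10.38
position: [0.4128, 0.1981, 0.1007]
tcp_rot: [[-0.983, 0.184, 0.002], [0.184, 0.983, 0.0], [-0.002, 0.001, -1.0]]
force: [0.8, 0.6, -1.5]
opening: 0.34
```

```bash
python3 - <<'E'
from m import *
s=bot.read_state();print(s['time_s'],s['position'],s['tcp_rot'],s['opening'])
c=bot.get_calibration("wrist");a=bot.capture("wrist");b=bot.capture("top");e=bot.capture("scene")
for n,i in(("w3",a),("t3",b),("s3",e)):cv2.imwrite(f"pics/{n}.png",i)
f=lambda im,x,y,w,h:cv2.resize(im[y:y+h,x:x+w],(400,300),interpolation=cv2.INTER_CUBIC)
cv2.imwrite("pics/c3.png",np.vstack([np.hstack([f(a,0,0,512,384),f(a,170,170,160,120)]),np.hstack([f(b,120,160,160,120),f(e,240,140,160,120)])]))
E
```

```text
10.375 [0.41283122 0.19813896 0.10073235] [[-9.82918313e-01  1.84028715e-01  2.24100319e-03]
 [ 1.84029621e-01  9.82920677e-01  2.02949885e-04]
 [-2.16537977e-03  6.11894126e-04 -9.99997468e-01]] 0.34009044565460433
```

View pics/c3.png

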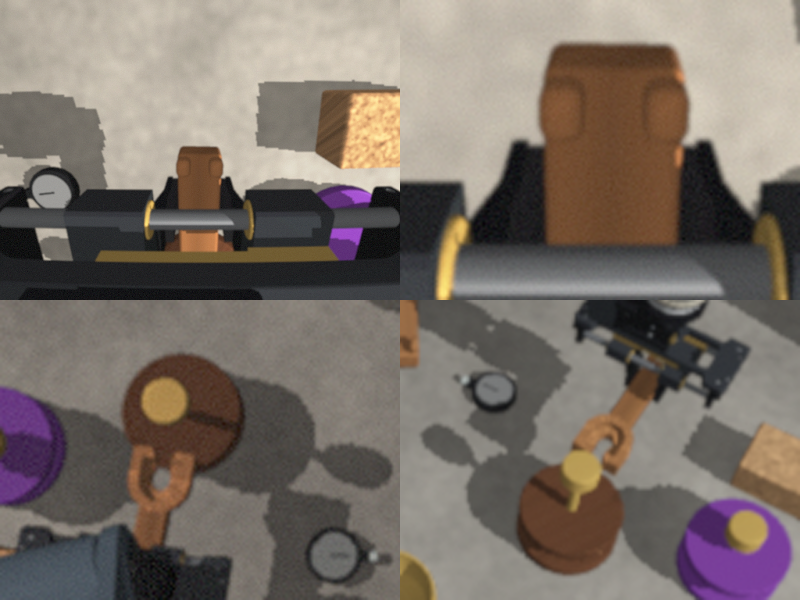

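Composite view: the head is raised with bare rod beneath it. The rest is gripped with its C pointing at the rod, and its tip is about 40 mm short. Now the lateral check of the C against the rod from the top view.

```bash
python3 - <<'E'
from m import *
b=cv2.imread("pics/t3.png");ct=bot.get_calibration("top")
s=bot.read_state();R=s['tcp_rot'];d=-R[:2,0];n=R[:2,1];p=s['position'][:2]
hsv=cv2.cvtColor(b,cv2.COLOR_BGR2HSV)
m=cv2.inRange(hsv,(3,110,90),(14,255,255));m[:,:165]=0;m[:,205:]=0;m[:215]=0;m[260:]=0
v,u=np.nonzero(m);P=np.array([onz(ct,x,y,.1182)[:2] for x,y in zip(u,v)])
a=(P-p)@d;w=(P-p)@n
print("tip",a.max())
for lo in np.arange(.04,.13,.008):
  k=(a>lo)&(a<lo+.008)
  if k.sum()>4:print(round(lo,3),k.sum(),w[k].min().round(4),w[k].max().round(4),w[k].mean().round(4))
for q,st,cc in comps(b,(14,110,90),(28,255,255),60):
  if 175<cc[0]<200:
    for z in(.145,.15):
      h=onz(ct,*cc,z)[:2];print("head",cc,h,(h-p)@d,(h-p)@n)
r=np.array([.5793,.1657]);print("rod by grip",(r-p)@d,(r-p)@n)
E
```

```text
tip 0.12811115171798795
0.04 39 -0.0129 0.0128 0.0002
0.048 35 -0.0132 0.0117 -0.0006
0.056 35 -0.0127 0.0125 -0.0003
0.064 41 -0.0173 0.0123 -0.0014
0.072 60 -0.0237 0.0237 -0.0009
0.08 65 -0.0296 0.0275 -0.0023
0.088 45 -0.0311 0.0293 -0.0048
0.096 43 -0.0318 0.0297 -0.004
0.104 52 -0.031 0.0291 -0.0043
0.112 56 -0.0317 0.0285 -0.0037
0.12 60 -0.0308 0.0298 -0.001
head [186.11409396 200.88590604] [0.57921038 0.16559075] 0.1694654414404451 0.0005492671044538093
head [186.11409396 200.88590604] [0.57858996 0.16473734] 0.16901561710506888 -0.00040514177314929234
rod by grip 0.1695330373715487 0.0006733572091690183
```

```bash
python3 - <<'E'
from m import *
for i in range(6):
  s=bot.read_state();R=s['tcp_rot'];d=-R[:2,0];n=R[:2,1];p=s['position'][:2];r=np.array([.5793,.1657])
  print(s['time_s'],s['position'],np.degrees(np.arctan2(n[0],n[1])),(r-p)@d,(r-p)@n);bot.capture("top")
E
```

```text
10.525 [0.41263393 0.19675376 0.10026943] 10.782075837670568 0.1695330373715487 0.0006733572091690183
10.575 [0.41250508 0.19660419 0.10014137] 10.805853140835014 0.16963129199584828 0.000914787439033872
10.625 [0.41242148 0.19661412 0.10007258] 10.815988203189066 0.16971511517575671 0.0009507330482462252
10.675 [0.41231954 0.19667811 0.10003131] 10.813636936636822 0.16982729044266684 0.0009000364858717039
10.725 [0.41222336 0.19677252 0.10000563] 10.806255108899437 0.16993957857860778 0.0008034501503315708
10.775 [0.41213699 0.19692396 0.09998402] 10.792815962041157 0.17005295751428437 0.0006310028887033525
```

play_rows:
  targets:
    - [1,0.0002,0.0008,-0.01,0,0,0]
    - [1,0,0,-0.0195,0,0,0]
    - [1,0,0,0,0,0,0]
    - [1,0.0082,-0.00156,0,0,0,0]
    - [1,0.0082,-0.00156,0,0,0,0]
    - [1,0.0082,-0.00156,0,0,0,0]
    - [1,0.0082,-0.00156,0,0,0,0]
    - [1,0,0,0,0,0,0]
    - [1,0,0,0,0,0,0]

```text
time_s: 11.95
position: [0.4445, 0.1921, 0.0705]
tcp_rot: [[-0.983, 0.186, -0.001], [0.186, 0.983, -0.0], [0.001, -0.0, -1.0]]
force: [-1.3, 0.2, -1.1]
opening: 0.345
```

play_rows:
  targets:
    - [1,0.004,-0.00077,0,0,0,0]
    - [1,0.004,-0.00077,0,0,0,0]
    - [1,0.004,-0.00077,0,0,0,0]
    - [1,0.004,-0.00077,0,0,0,0]

```text
time_s: 12.45
position: [0.4613, 0.189, 0.0705]
tcp_rot: [[-0.983, 0.186, 0.0], [0.186, 0.983, 0.0], [-0.0, 0.0, -1.0]]
force: [0.2, -0.2, -1.5]
opening: 0.34
```

play_rows:
  targets:
    - [1,0.0039,-0.0012,0,0,0,0]
    - [1,0.004,-0.00077,0,0,0,0]
    - [1,0,0,0,0,0,0]

```text
time_s: 12.82
position: [0.4693, 0.187, 0.0706]
tcp_rot: [[-0.983, 0.186, 0.001], [0.186, 0.983, 0.0], [-0.001, 0.0, -1.0]]
force: [0.4, 0.5, -1.9]
opening: 0.343
```

play_rows:
  targets:
    - [1,0.004,-0.00077,0,0,0,0]
    - [1,0.004,-0.00077,0,0,0,0]
    - [1,0,0,0,0,0,0]

```text
time_s: 13.2
position: [0.4774, 0.1855, 0.0706]
tcp_rot: [[-0.983, 0.186, 0.001], [0.186, 0.983, 0.0], [-0.001, 0.0, -1.0]]
force: [-0.3, -1.0, -1.2]
opening: 0.34
```

play_rows:
  targets:
    - [1,0.0042,-0.0009,0,0,0,0]
    - [1,0.0042,-0.0009,0,0,0,0]
    - [1,0,0,0,0,0,0]
    - [1,0,0,0,0,0,0]

```text
time_s: 13.7
position: [0.4851, 0.1837, 0.0705]
tcp_rot: [[-0.983, 0.186, -0.0], [0.186, 0.983, -0.0], [0.0, -0.0, -1.0]]
force: [-0.2, -0.9, -1.5]
opening: 0.34
```

```bash
python3 - <<'E'
from m import *
a=bot.capture("top");b=bot.capture("scene")
f=lambda im,x,y,w,h:cv2.resize(im[y:y+h,x:x+w],(400,400),interpolation=cv2.INTER_CUBIC)
cv2.imwrite("pics/c4.png",np.hstack([f(a,150,175,90,90),f(b,265,175,90,90)]))
E
```

```text
(no output)
```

View pics/c4.png

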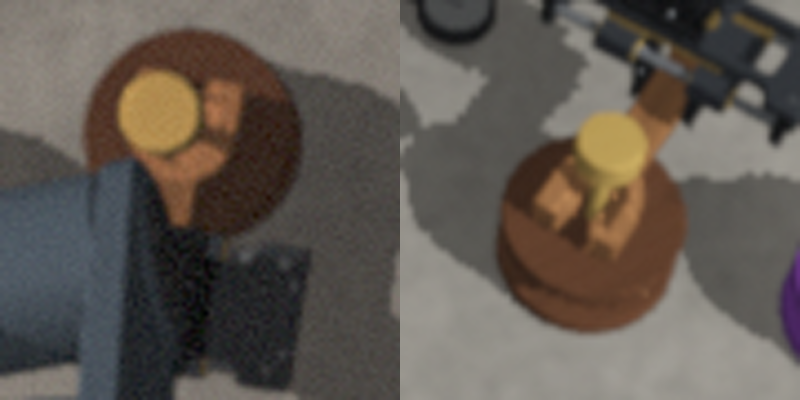

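The C is round the rod beneath the raised head: in the scene crop the rod at (600,195) runs between the two prongs. I lower the rest and let go.

play_rows:
  targets:
    - [1,0.0005,0,-0.003,0,0,0]
    - [1,0,0,-0.0025,0,0,0]
    - [1,0,0,0,0,0,0]
    - [1,0,0,0,0,0,0]
    - [0.5,0,0,0,0,0,0]
    - [0.3,0,0,0,0,0,0]
    - [0,0,0,0,0,0,0]
    - [0,0,0,0,0,0,0]

```text
time_s: 14.8
position: [0.4858, 0.1838, 0.0651]
tcp_rot: [[-0.983, 0.186, 0.0], [0.186, 0.983, 0.0], [-0.0, 0.0, -1.0]]
force: [0.3, 0.1, -0.5]
opening: 0.716
```

play_rows:
  targets:
    - [0,0,0,0.02,0,0,0]
    - [0,0,0,0.04,0,0,0]
    - [0,0,0,0.05,0,0,0]
    - [0.5,0,0,0.04,0,0,0]
    - [1,0.03,-0.006,0,0,0,0]
    - [1,0.035,-0.0065,0,0,0,0]
    - [1,0.028,-0.005,0,0,0,0]
    - [1,0,0,0,0,0,0]
    - [1,0,0,0,0,0,0]
    - [1,0,0,0,0,0,0]
    - [1,0,0,0,0,0,0]

```text
time_s: 16.18
position: [0.5778, 0.1666, 0.2152]
tcp_rot: [[-0.983, 0.185, -0.001], [0.185, 0.983, -0.0], [0.001, -0.0, -1.0]]
force: [0.4, -0.5, -0.6]
opening: 0.172
```

play_rows:
  targets:
    - [1,0.001,-0.001,-0.02,0,0,0]
    - [1,0,0,-0.03,0,0,0]
    - [1,0,0,-0.009,0,0,0]
    - [1,0,0,-0.007,0,0,0]
    - [1,0,0,-0.007,0,0,0]
    - [1,0,0,-0.007,0,0,0]
    - [1,0,0,-0.007,0,0,0]
    - [1,0,0,-0.005,0,0,0]
    - [1,0,0,0,0,0,0]

```text
time_s: 17.3
position: [0.5807, 0.1652, 0.1225]
tcp_rot: [[-0.983, 0.186, 0.002], [0.186, 0.983, -0.0], [-0.002, 0.0, -1.0]]
force: [0.2, -0.2, -0.0]
opening: 0.003
```

play_rows:
  targets:
    - [1,-0.001,0,-0.004,0,0,0]
    - [1,0,0,-0.004,0,0,0]
    - [1,0,0,-0.003,0,0,0]
    - [1,0,0,-0.002,0,0,0]
    - [1,0,0,-0.001,0,0,0]
    - [1,0,0,-0.0005,0,0,0]
    - [1,0,0,0,0,0,0]
    - [1,0,0,0,0,0,0]

```text
time_s: 18.3
position: [0.5787, 0.1653, 0.1086]
tcp_rot: [[-0.983, 0.186, -0.0], [0.186, 0.983, 0.0], [0.0, -0.0, -1.0]]
force: [3.0, 0.3, 3.7]
opening: 0.01
```

play_rows:
  targets:
    - [1,0,0,-0.001,0,0,0]
    - [1,0,0,-0.0005,0,0,0]
    - [1,0,0,0,0,0,0]
    - [1,0,0,0,0,0,0]

```text
time_s: 18.8
position: [0.5787, 0.1653, 0.1084]
tcp_rot: [[-0.983, 0.186, 0.001], [0.186, 0.983, -0.0], [-0.001, 0.0, -1.0]]
force: [1.9, -0.2, 10.8]
opening: 0.006
```

The head has stopped at TCP z=0.1084 with 10.8 N of push, so the joint reads about 0.0044, which is locked. I retreat up and to the side, then check.

play_rows:
  targets:
    - [1,0,0,0.01,0,0,0]
    - [1,0,0,0.03,0,0,0]
    - [1,0,0,0.05,0,0,0]
    - [1,0,0,0.05,0,0,0]
    - [1,-0.03,-0.04,0,0,0,0]
    - [1,-0.03,-0.05,0,0,0,0]
    - [1,-0.03,-0.05,0,0,0,0]
    - [1,-0.02,-0.05,0,0,0,0]
    - [1,0,0,0,0,0,0]
    - [1,0,0,0,0,0,0]

```text
time_s: 20.05
position: [0.4677, -0.0241, 0.2465]
tcp_rot: [[-0.982, 0.187, -0.003], [0.187, 0.982, 0.001], [0.003, 0.001, -1.0]]
force: [0.3, 0.1, -0.2]
opening: 0.004
```

```bash
python3 - <<'E'
from m import *
a=bot.capture("top");b=bot.capture("scene")
f=lambda im,x,y,w,h:cv2.resize(im[y:y+h,x:x+w],(400,400),interpolation=cv2.INTER_CUBIC)
cv2.imwrite("pics/c5.png",np.hstack([f(a,150,175,90,90),f(b,265,165,90,90)]))
s=bot.read_state();print(s['time_s'],s['position'],s['force'])
ct=bot.get_calibration("top")
for q,st,cc in comps(a,(14,110,90),(28,255,255),60):print(st,cc)
print(proj(ct,[.579,.165,.108]))
# bystander drift: difference against the first picture near each
o=cv2.imread("pics/top.png");d=cv2.absdiff(cv2.GaussianBlur(a,(5,5),0),cv2.GaussianBlur(o,(5,5),0)).max(2)
for n,(x,y,r) in dict(bowl=(249,130,22),jar=(406,258,22),cork=(107,272,25),watch=(254,262,16)).items():print(n,(d[y-r:y+r,x-r:x+r]>40).mean().round(3))
E
```

```text
20.15 [ 0.46849667 -0.02353329  0.24668051] [-0.95940675  0.62169411  0.2155052 ]
[230 111  41  40 977] [252.80040942 132.86693961]
[181 195  18  18 269] [189.44237918 203.34944238]
[105 210  16  16 216] [112.58796296 217.40740741]
[188.90849335 202.73191662]
bowl 0.0
jar 0.016
cork 0.0
watch 0.333
```

View pics/c5.png

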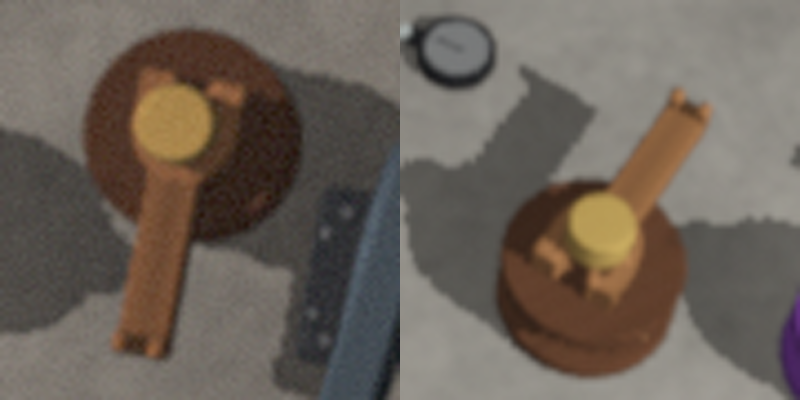

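The head is sunk into the C, the rest lies flat on the stand, and the gripper is clear. The stopwatch difference in the top view comes from the arm hiding it; the scene view shows it in place.

```bash
python3 -c "
from rig import bot
print(bot.hand_in())"
```

```text
the job is handed in; nothing more can be done
None
```

The spoon rest is fitted and locked on the dark-wood stand, and I handed the job in at about 20 s of the 69 s allowed; no verdict was reported.

I pulled the brass head up about 43 mm and gripped the smaller rest by its arm. I slid its C onto the bare rod with under 2 N of force and set it down. Then I pushed the head down with closed fingers and backed the arm away.

**Last checks**
- **Lock:** the head stopped firmly at 10.8 N with its top at z≈0.108, so the joint reads about 0.0044 (expected about 0.004).
- **Rest:** both views show the head sunk into the C and the rest flat on the stand. I judged the flatness by eye and did not measure it.
- **Gripper:** it was clear of everything, with about 1 N of force, which is sensor noise.
- **Bystanders:** the bowl and cork showed no change in the top view. The jar patch differed in 1.6% of its pixels, which I took as noise.

**Checks that failed or disagreed**
- The stopwatch patch differed in 33% of its pixels in the top view because the arm was hiding it. In the scene view it looks to be in its place, though I did not measure that.
- Two estimates of the sideways offset between C and rod differed by about 1 mm, so I split the difference; the C went on without catching.

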